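Make the coffee carrier ready to carry out

ROBOT

A 7-joint arm with a two-finger parallel gripper is mounted at the origin on the work surface. World frame = base frame: x ahead of the robot, y to its left, z up, the work surface at z = 0. Lengths are in m, angles in rad, forces in N, time in s.
With the tool pointing down it reaches from about 0.4 to 0.9 m from the base axis. Payload 5.6 kg.
Tool frame: the origin (TCP) lies on the centre line of the jaws, within the pads' length; the fingertips stand 11 mm ahead of it and the grasp point (between the pads) lies 8 mm behind it; z points along the fingers, y is the line along which they close (so a half turn about z gives the same grasp; the last joint's range is limited). The gripper opens to 92 mm and grips with 3 to 60 N. Pads are 20 mm wide; open, the fingers measure 128 mm over their backs; the gripper's body (75 mm by 189 mm) begins 69 mm behind the grasp point.
Start: joints at [1.307, 0.468, -0.012, 1.603, 0.006, 1.071, -0.056], TCP at [0.142, -0.634, 0.226] pointing down, gripper open.
Joint ranges: [-2.53, 2.53], [-0.31, 2.02], [-1.57, 1.55], [0.28, 2.44], [-1.29, 4.43], [0.15, 1.84], [-2.92, 2.92]. Speed limits (rad/s): [2.57, 2.57, 3.14, 3.14, 3.14, 3.14, 3.14].

INTERFACE

Orientations are given as a unit quaternion [w, x, y, z].
In Python, from station import manip gives the robot as it stands. The module is installed in compiled form; this text tells all that it offers.
- The arm moves only by the tool drive_tool, never from a script. Its argument "increments" is a list that holds one entry, the list of rows, each a list of 7 numbers: the closure, from -1 (fully open) to 1 (shut), then the shift along the tool's x, y, z in cm, then the turn, a rotation vector about the tool's x, y, z in rad. In form: [[[hand, dx, dy, dz, wx, wy, wz], ...]]. A call has 1 to 10 rows; each row shifts and turns the commanded pose from where the row before left it, along the tool's axes as they then stand; what a row does not reach is not made up. A row lasts 1/10 s, in which the tool goes at most 50 mm and 8.59 degrees, less where a joint would pass 70% of its speed; a pose out of reach is approached as far as the arm can. A call with a gripper value outside its range is refused whole. The fingers move at their own pace and stop on an object; "force" is the grip in N (left out, the last holds). Time passes only in rows, so rows that do not move let the fingers close. It gives the time, the measured TCP pose, the force, the opening and the grip force at its end, in the units of the state.
- manip.observe(): the state, without advancing time (a new reading comes with each control period).
- manip.snapshot(name): name is "side" or "top" or "wrist"; returns (picture, depth): 420x560x3 uint8, blue, green, red; 420x560 float32, m along the optical axis (not along the pixel's ray), 0 where there is no reading.
- manip.camera_model(name): a dict with "fov_y" (degrees; the focal length in pixels is half the picture's height over the tangent of half this angle, whatever the lens; pixels are square), "cx", "cy" (the principal point, pixels), "T" (4x4, takes a point from camera to world coordinates); the wrist camera has in their place "T_tool_cam" (4x4, takes a point from camera to tool coordinates, whose origin is the TCP and whose axes are the flange's). Camera axes: x right, y up, looking along -z (the intrinsics and any distortion apply to the point x, -y, -z); pixel columns grow to the right and rows downward; lengths in m; the calibration is good to about 2 mm. A picture is of the moment at which its call begins: read the wrist's pose just before it. camera_model takes no time and is no camera call.
- manip.close_job(): hands the job in; it is judged then, once.
The state is a dict: "time": time; "joints": joint angles; "qd": joint speeds; "joint_torque": joint torques, N m; "tool_pos": TCP position; "tool_rot": TCP orientation; "force": force on the tool from outside, world axes, zero at the start; "ft_torque": the same for the moment, N m; "opening": finger opening in m; "gripper_force": force on a finger pad.
Only numpy, scipy, OpenCV 4.12 (cv2) and the standard library are available. Lean on these libraries where they do the work, as an engineer would, in place of code of your own. Each camera call takes 0.05 s, during which the arm holds its last target. There are 200 camera calls.

TASK

Get the coffee carrier ready to go: shut the tap of its drinks tank fully and stand every lidded steel cup on the counter upright in a compartment of its own in the carrier. Only when the tap is shut and all cups are aboard, pull the carrier's handle straight up until its lock button clicks out and it stays up by itself. Leave the sugar jar and the wooden mill where they are.

Things in the scene. Friction and masses are not known exactly. Their poses are not given: they have to be found in the camera images.
- carrier: Wooden coffee carrier, fixed to the counter: base board 196 mm (its x) by 440 mm (its y), 8 mm thick. Origin on the counter under the telescoping handle, z up. An aluminium tube, 28 mm square, top at 112 mm, stands at the origin and holds the handle. Towards -y: six cup compartments, two along x (90 mm apart) by three along y (75 mm apart). Towards +y: the drinks tank.
- tank_top (a point): Centre of the top of the steel drinks tank on the carrier: 120 mm square, top 120 mm above the counter (a flat black cap adds 3 mm), with a brass tap on the face towards the carrier's -x.
- handle_grip (a point): Centre of the handle's round grip bar: 18 mm thick, 110 mm long, lying along the carrier's x, on top of an 18 mm square upright tube that telescopes out of the carrier's aluminium tube. 143 mm above the counter when fully down.
- handle (a joint): How far the handle has been pulled straight up, m: 0 fully down, 0.077 at its upper stop. Pulling takes about 5 N. Released before it locks, it may sink back. At 0.073 the lock button springs out through the window of the outer tube and then holds the handle up.
- lock_button (a joint): The lock button, an 8 mm steel pin on the +x face of the handle's tube: 0 = pressed in, hidden in the outer tube; 0.009 m = sprung out through the window (95 mm above the counter), standing 6 mm proud of the outer tube: locked.
- tap (a joint): The quarter-turn tap lever, rad: 0 = shut (lever along the carrier's +y, across the pipe), 1.571 = fully open (lever along the carrier's -x, in line with the pipe). Positive is anticlockwise from above. Friction of about 0.1 N m holds it where it is left; there is a stop at each end.
- tap_axis (a point): Point on the tap lever's upright turning axis, at the lever's mid-height (121 mm above the counter).
- tap_tip (a point): Where to take the tap lever: on its centre line, 65 mm from the axis. The lever is a flat steel bar 10 mm wide, 12 mm high, reaching 80 mm from the axis; its own +y points outwards along the bar. The space beneath this point is free.
- slot0 (a point): Centre of the floor (8 mm above the counter) of a cup compartment, 86 mm by 71 mm inside, long side along the carrier's x; walls rise 32 mm above this floor. All six start empty.
- slot1 (a point): Centre of the floor (8 mm above the counter) of a cup compartment, 86 mm by 71 mm inside, long side along the carrier's x; walls rise 32 mm above this floor. All six start empty.
- slot2 (a point): Centre of the floor (8 mm above the counter) of a cup compartment, 86 mm by 71 mm inside, long side along the carrier's x; walls rise 32 mm above this floor. All six start empty.
- slot3 (a point): Centre of the floor (8 mm above the counter) of a cup compartment, 86 mm by 71 mm inside, long side along the carrier's x; walls rise 32 mm above this floor. All six start empty.
- slot4 (a point): Centre of the floor (8 mm above the counter) of a cup compartment, 86 mm by 71 mm inside, long side along the carrier's x; walls rise 32 mm above this floor. All six start empty.
- slot5 (a point): Centre of the floor (8 mm above the counter) of a cup compartment, 86 mm by 71 mm inside, long side along the carrier's x; walls rise 32 mm above this floor. All six start empty.
- cup0_mid (a point): Centre (half-way up) of a straight steel travel cup with a flat black lid, upright: 58 mm body and 60 mm lid diameter, 95 mm tall, lid 13 mm thick, weighted 22 mm rubber foot (hard to tip over), closed, 240 g more or less. Not all six are there every time.
- cup1_mid (a point): Centre (half-way up) of a straight steel travel cup with a flat black lid, upright: 58 mm body and 60 mm lid diameter, 95 mm tall, lid 13 mm thick, weighted 22 mm rubber foot (hard to tip over), closed, 240 g more or less. Not all six are there every time.
- cup2_mid (a point): Centre (half-way up) of a straight steel travel cup with a flat black lid, upright: 58 mm body and 60 mm lid diameter, 95 mm tall, lid 13 mm thick, weighted 22 mm rubber foot (hard to tip over), closed, 240 g more or less. Not all six are there every time.
- cup3_mid (a point): Centre (half-way up) of a straight steel travel cup with a flat black lid, upright: 58 mm body and 60 mm lid diameter, 95 mm tall, lid 13 mm thick, weighted 22 mm rubber foot (hard to tip over), closed, 240 g more or less. Not all six are there every time.
- cup4_mid (a point): Centre (half-way up) of a straight steel travel cup with a flat black lid, upright: 58 mm body and 60 mm lid diameter, 95 mm tall, lid 13 mm thick, weighted 22 mm rubber foot (hard to tip over), closed, 240 g more or less. Not all six are there every time.
- cup5_mid (a point): Centre (half-way up) of a straight steel travel cup with a flat black lid, upright: 58 mm body and 60 mm lid diameter, 95 mm tall, lid 13 mm thick, weighted 22 mm rubber foot (hard to tip over), closed, 240 g more or less. Not all six are there every time.
- sugar_jar: White ceramic sugar jar, 68 mm across, 75 mm tall, standing on the counter; origin at its underside. Not part of the job.
- pepper_mill: Dark wooden waisted mill, 52 mm across the foot, 125 mm tall, standing on the counter; origin at its underside. Not part of the job.
Things that resemble listed ones, but are neither listed nor needed, are in the scene too. What is shaped like the part that bears cup1_mid but purple or red is not meant. What is shaped like the part that bears cup0_mid but green or pink is not meant.

How it is judged:
On the way, in this order (a step that is already met when the one before it is completed fails the run):
1. the tap is shut and every cup stands in a compartment, the handle not yet locked out (value of joint tap below 0.12 rad and (horizontal distance between cup0_mid and slot0 below 0.028 m or horizontal distance between cup0_mid and slot1 below 0.028 m or horizontal distance between cup0_mid and slot2 below 0.028 m or horizontal distance between cup0_mid and slot3 below 0.028 m or horizontal distance between cup0_mid and slot4 below 0.028 m or horizontal distance between cup0_mid and slot5 below 0.028 m) and z of each of cup0_mid, cup1_mid, cup2_mid, cup3_mid, cup4_mid, cup5_mid in the frame of carrier below 0.061 m and angle between each of cup0_mid, cup1_mid, cup2_mid, cup3_mid, cup4_mid, cup5_mid's own z axis and vertical below 0.12 rad and linear speed of each of cup0, cup1, cup2, cup3, cup4, cup5 below 0.03 m/s and (horizontal distance between cup1_mid and slot0 below 0.028 m or horizontal distance between cup1_mid and slot1 below 0.028 m or horizontal distance between cup1_mid and slot2 below 0.028 m or horizontal distance between cup1_mid and slot3 below 0.028 m or horizontal distance between cup1_mid and slot4 below 0.028 m or horizontal distance between cup1_mid and slot5 below 0.028 m) and (horizontal distance between cup2_mid and slot0 below 0.028 m or horizontal distance between cup2_mid and slot1 below 0.028 m or horizontal distance between cup2_mid and slot2 below 0.028 m or horizontal distance between cup2_mid and slot3 below 0.028 m or horizontal distance between cup2_mid and slot4 below 0.028 m or horizontal distance between cup2_mid and slot5 below 0.028 m) and (horizontal distance between cup3_mid and slot0 below 0.028 m or horizontal distance between cup3_mid and slot1 below 0.028 m or horizontal distance between cup3_mid and slot2 below 0.028 m or horizontal distance between cup3_mid and slot3 below 0.028 m or horizontal distance between cup3_mid and slot4 below 0.028 m or horizontal distance between cup3_mid and slot5 below 0.028 m) and (horizontal distance between cup4_mid and slot0 below 0.028 m or horizontal distance between cup4_mid and slot1 below 0.028 m or horizontal distance between cup4_mid and slot2 below 0.028 m or horizontal distance between cup4_mid and slot3 below 0.028 m or horizontal distance between cup4_mid and slot4 below 0.028 m or horizontal distance between cup4_mid and slot5 below 0.028 m) and (horizontal distance between cup5_mid and slot0 below 0.028 m or horizontal distance between cup5_mid and slot1 below 0.028 m or horizontal distance between cup5_mid and slot2 below 0.028 m or horizontal distance between cup5_mid and slot3 below 0.028 m or horizontal distance between cup5_mid and slot4 below 0.028 m or horizontal distance between cup5_mid and slot5 below 0.028 m)), for 0.2 s.
2. the handle is pulled up and its lock button has sprung out (value of joint lock_button above 0.006 m and value of joint handle above 0.07 m), for 0.2 s.
At the end, for the whole second after the job is handed in: Tap shut within 0.12 rad of its stop; every cup present stands upright (within 7 degrees) and at rest on the floor of a compartment, its centre within 28 mm of the compartment's centre; handle more than 70 mm out with its lock button more than 6 mm out, standing by itself (all of step 1 and all of step 2); the robot touches nothing.
It fails at once if the sugar jar is shoved away (over 6 cm) or knocked over (distance of sugar_jar from where it was at the start of the episode above 0.06 m or angle between sugar_jar's own z axis and vertical above 0.6 rad).
It fails at once if the wooden mill is shoved away (over 6 cm) or knocked over (distance of pepper_mill from where it was at the start of the episode above 0.06 m or angle between pepper_mill's own z axis and vertical above 0.6 rad).
Of cup0, cup1, cup2, cup3, cup4, cup5 only 4 to 6 are there at a start; the rules pass over those that are not, and their reading is None.
At some moment in a run one of cup0, cup1, cup2, cup3, cup4, cup5 may be knocked a few centimetres aside while the robot is not near it.
It also fails if it takes over 200 s, if anything falls off the work surface, if the arm or the gripper's body presses on something with over 40 N, if the wrist force passes 120 N, or if a joint passes its speed limit or range.

## Working session

There is one attempt and no reset: what is moved stays moved. The work goes in short steps, Python scripts to look and compute and a tool call to move; the robot and the scene stay as the last step left them, time stands still between calls to the robot, and variables do not carry over. Pictures are saved under pics/ and viewed, at most 14 in all, crops included, and the job is handed in when it is done.

Besides the shell and the picture viewer there is one more tool, called after "Emit:" by a JSON object that holds its "method" and its "body". drive_tool: Moves the arm, as the interface text tells. Its arguments: {"type":"object","properties":{"increments":{"type":"array","items":{"type":"array","items":{"type":"array","items":{"type":"number"}}}},"force":{"type":"number"}},"required":["increments"]}

```bash
mkdir -p pics; python3 - <<'E'
from station import manip
import cv2,numpy as np
s=manip.observe();print(s)
for n in ["top","side"]:
    p,d=manip.snapshot(n);cv2.imwrite(f"pics/{n}0.png",p);np.save(f"{n}0.npy",d)
    print(n,manip.camera_model(n),d.min(),d.max())
print(manip.camera_model("wrist"))
E
```

```text
{'time': 0.0, 'joints': array([ 1.30702429,  0.46836926, -0.01158727,  1.60363573,  0.00599144,
        1.07137914, -0.05629192]), 'qd': array([-0.00123324, -0.00078629,  0.00119746,  0.00133978, -0.00016837,
       -0.00025105, -0.00123048]), 'joint_torque': array([-1.61648945e-04, -5.20570028e+01, -1.27200584e-02, -2.43751323e+01,
       -5.66832628e-02,  1.71178055e-02,  1.30692288e-04]), 'tool_pos': array([ 0.14214033, -0.63368749,  0.22464044]), 'tool_rot': array([-8.64326057e-04,  9.93917329e-01,  1.10125252e-01, -1.57464491e-04]), 'force': array([ 0.62339062, -0.11377538, -0.84586702]), 'ft_torque': array([-0.01062039,  0.03168425, -0.02492049]), 'gripper_force': 0.0, 'opening': 0.09197472780789931}
top {'fov_y': 52.934423607058385, 'cx': 281.7008838545291, 'cy': 210.4709209404765, 'T': array([[ 0.02951311,  0.98329018, -0.17963686,  0.29184268],
       [-0.99948337,  0.0313184 ,  0.00722131,  0.046124  ],
       [ 0.01272659,  0.17933093,  0.98370649,  1.19927438],
       [ 0.        ,  0.        ,  0.        ,  1.        ]])} 0.0 2.2183378
side {'fov_y': 50.17866262639443, 'cx': 280.8223260186665, 'cy': 203.68655803334326, 'T': array([[ 9.95168568e-01,  5.76705057e-02, -7.94583794e-02,
         3.94075648e-01],
       [-9.81779834e-02,  5.78122229e-01, -8.10022081e-01,
        -9.20099159e-01],
       [-7.77727707e-04,  8.13909578e-01,  5.80991044e-01,
         7.98040542e-01],
       [ 0.00000000e+00,  0.00000000e+00,  0.00000000e+00,
         1.00000000e+00]])} 0.0 3.4565907
{'fov_y': 66.39329772910577, 'cx': 283.1283611222394, 'cy': 206.18107963325798, 'T_tool_cam': array([[ 4.16624623e-05,  9.65968309e-01,  2.58660443e-01,
         7.32561643e-02],
       [ 9.99999998e-01, -2.69167375e-05, -6.05494468e-05,
        -7.85871858e-04],
       [-5.15265514e-05,  2.58660445e-01, -9.65968308e-01,
        -1.58959417e-01],
       [ 0.00000000e+00,  0.00000000e+00,  0.00000000e+00,
         1.00000000e+00]])}
```

View pics/top0.png

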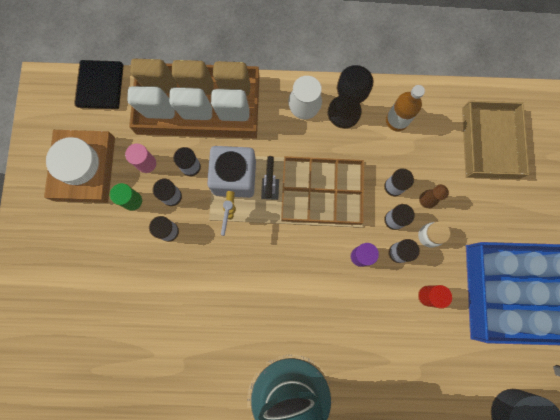

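View pics/side0.png

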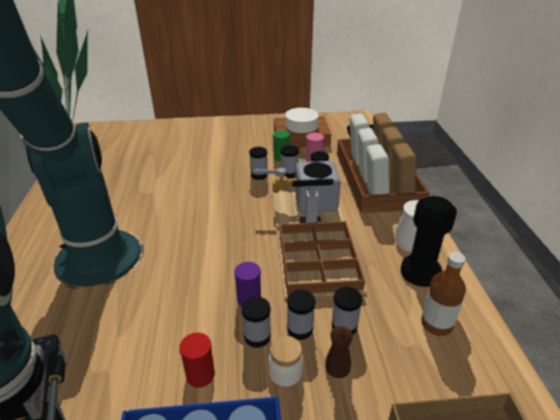

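The top view shows six black-lidded cups: three left at (187,160), (166,192) and (163,229), three right at (401,180), (401,215) and (404,250). The tank is at (232,170), the grip at (270,178), and the compartments around (322,190). The tap lever runs from (229,197) to (224,235), so it is open. The jar is at (434,233) and the mill at (432,195). The coloured cups are decoys.

```bash
cat > h.py <<'E'
import numpy as np,cv2
from station import manip
from scipy.spatial.transform import Rotation as R
def cam(n,s=None):
    m=manip.camera_model(n);f=210/np.tan(np.radians(m["fov_y"]/2))
    if n=="wrist":
        T=np.eye(4);w,x,y,z=s["tool_rot"];T[:3,:3]=R.from_quat([x,y,z,w]).as_matrix();T[:3,3]=s["tool_pos"];T=T@m["T_tool_cam"]
    else:T=m["T"]
    return f,m["cx"],m["cy"],T
def cloud(d,c):
    f,cx,cy,T=c;v,u=np.mgrid[:d.shape[0],:d.shape[1]]
    P=np.stack([(u-cx)/f*d,-(v-cy)/f*d,-d],-1)@T[:3,:3].T+T[:3,3]
    P[d<=0]=np.nan;return P
def ray(uv,c,z):
    f,cx,cy,T=c;uv=np.atleast_2d(uv).astype(float)
    D=np.c_[(uv[:,0]-cx)/f,-(uv[:,1]-cy)/f,-np.ones(len(uv))]@T[:3,:3].T
    return T[:3,3]+D*((z-T[2,3])/D[:,2])[:,None]
def blobs(mask,c,z,amin):
    n,l,st,ce=cv2.connectedComponentsWithStats(mask.astype(np.uint8))
    for i in range(1,n):
        if st[i,4]>=amin:
            ct=cv2.findContours((l==i).astype(np.uint8),0,cv2.CHAIN_APPROX_NONE)[0][0][:,0]
            w=ray(ct,c,z)[:,:2]*1000
            r=cv2.minAreaRect(w.astype(np.float32))
            yield ce[i].round(0),st[i,4],np.round(ray(ce[i],c,z)[0,:2]*1000,1),np.round(r[0],1),np.round(r[1],1),round(r[2],1),l==i
E
python3 - <<'E'
from h import *
p=cv2.imread("pics/top0.png");d=np.load("top0.npy");c=cam("top");P=cloud(d,c)
hsv=cv2.cvtColor(p,cv2.COLOR_BGR2HSV);Z=P[...,2]
print("counter z",np.nanmedian(Z[250:300,100:250]))
def go(t,m,z,a):
    print(t)
    for b in blobs(m,c,z,a):print(*b[:6],"zmed",np.nanmedian(Z[b[6]]).round(4))
dark=hsv[...,2]<75
roi=np.zeros_like(dark);roi[130:280,120:460]=1
go("lids",dark&roi&(abs(Z-.095)<.012),.095,80)
go("tank",roi&(abs(Z-.1205)<.008)&(np.mgrid[:420,:560][1]<256),.12,150)
go("grip",dark&roi&(Z>.138)&(Z<.16),.150,30)
go("slotwalls",roi&(abs(Z-.04)<.008)&(np.mgrid[:420,:560][1]>270)&(np.mgrid[:420,:560][1]<375),.04,100)
go("lever",(abs(Z-.127)<.012)&roi&(np.mgrid[:420,:560][0]>197)&(np.mgrid[:420,:560][1]<250),.127,15)
go("jar/mill",roi&(Z>.05)&(np.mgrid[:420,:560][1]>415),.075,20)
E
```

```text
counter z -0.0005178937798187011
lids
[184. 158.] 353 [630.  306.7] [629.9 306.2] [56.5 57.1] 1.9 zmed 0.0936
[402. 179.] 358 [ 590.1 -286. ] [ 590.7 -286.4] [55.2 58.1] 44.7 zmed 0.0941
[164. 189.] 369 [540.5 354.8] [541.2 355.2] [58.9 54.2] 47.5 zmed 0.0936
[403. 215.] 368 [ 491.9 -284.6] [ 492.3 -284.9] [53.8 58.7] 45.4 zmed 0.0942
[161. 227.] 370 [439.1 355.5] [438.  355.6] [56.4 55.1] 4.4 zmed 0.0939
[407. 250.] 381 [ 398.4 -295.2] [ 397.5 -295.4] [55.4 55.9] 88.9 zmed 0.0944
tank
[230. 167.] 1794 [600.9 177.7] [600.3 176.9] [116.7 117.4] 89.2 zmed 0.12
[226. 216.] 161 [470.3 183.3] [464.8 180.4] [23.9 89.9] 89.0 zmed 0.1253
grip
[269. 178.] 251 [567.1  73.3] [570.   73.4] [ 17.3 106.8] 88.0 zmed 0.1533
slotwalls
[324. 189.] 858 [568.  -78.9] [568.4 -75.9] [228.7 185.3] 89.0 zmed 0.0387
lever
[226. 215.] 178 [470.2 182.5] [463.7 179.5] [23.8 89.3] 89.0 zmed 0.1255
jar/mill
[438. 193.] 283 [ 558.8 -388.4] [ 559.6 -387.2] [42.7 62.3] 24.7 zmed 0.1026
[437. 233.] 447 [ 449.4 -382.8] [ 449.5 -382.3] [57.9 67.6] 27.5 zmed 0.074
[417. 250.] 40 [ 400.8 -327. ] [ 401.1 -328.4] [ 8.  37.5] 88.4 zmed 0.0942
```

```bash
python3 - <<'E'
from h import *
p=cv2.imread("pics/top0.png");d=np.load("top0.npy");c=cam("top");P=cloud(d,c)
hsv=cv2.cvtColor(p,cv2.COLOR_BGR2HSV);Z=P[...,2]
m=np.zeros(Z.shape,bool);m[197:245,212:245]=1
m&=(abs(Z-.127)<.012)
yl=m&(hsv[...,1]>120);st=m&(hsv[...,1]<=120)
for n,k in(("brass",yl),("steel",st)):
    v,u=np.nonzero(k);w=ray(np.c_[u,v],c,.127)[:,:2]*1000
    print(n,len(u),w.mean(0),w.min(0),w.max(0))
    if n=="steel":
        for a in range(410,520,10):
            q=w[abs(w[:,0]-a)<5]
            if len(q):print(a,len(q),q[:,1].mean().round(1),np.ptp(q[:,1]).round(1))
# carrier walls: yaw from corner of wall hull
m=(abs(Z-.04)<.008);m[:, :270]=0;m[:,375:]=0;m[:130]=0;m[280:]=0
v,u=np.nonzero(m);w=(ray(np.c_[u,v],c,.04)[:,:2]*1000).astype(np.float32)
print(cv2.boxPoints(cv2.minAreaRect(w)))
g=(Z>.138)&(Z<.165);g[:,:255]=0;g[:,285:]=0;g[:130]=0;g[250:]=0
v,u=np.nonzero(g);w=ray(np.c_[u,v],c,.150)[:,:2]*1000
print("grip",w.mean(0),cv2.minAreaRect(w.astype(np.float32)))
E
```

```text
<stdin>:9: RuntimeWarning: Mean of empty slice.
  ret = um.true_divide(
Traceback (most recent call last):
ValueError: zero-size array to reduction operation minimum which has no identity
```

Emit:
{"method": "drive_tool", "body": {"increments": [[[-1, 0, 0, -2, 0, 0, -0.14], [-1, 0, 0, -2, 0, 0, -0.14], [-1, 0, 0, -2, 0, 0, -0.14], [-1, 0, 0, 0, 0, 0, -0.14], [-1, 0, 0, 0, 0, 0, -0.14], [-1, 0, 0, 0, 0, 0, -0.14], [-1, 0, 0, 0, 0, 0, -0.14], [-1, 0, 0, 0, 0, 0, -0.14], [-1, 0, 0, 0, 0, 0, -0.14], [-1, 0, 0, 0, 0, 0, -0.073]]]}}

```text
time: 1.1
tool_pos: [0.1421, -0.634, 0.285]
tool_rot: [-0.0, 0.712, 0.703, 0.0]
force: [0.2, -0.7, 0.6]
opening: 0.092
gripper_force: 0.0
```

```bash
python3 - <<'E'
from h import *
p=cv2.imread("pics/top0.png");d=np.load("top0.npy");c=cam("top");P=cloud(d,c)
Z=P[...,2]
m=np.zeros(Z.shape,bool);m[190:245,212:245]=1
m&=(abs(Z-.127)<.013)
v,u=np.nonzero(m);w=ray(np.c_[u,v],c,.127)[:,:2]*1000
for a in range(400,540,10):
    q=w[abs(w[:,0]-a)<5]
    if len(q):print(a,len(q),q[:,1].mean().round(1),q[:,1].min().round(1),q[:,1].max().round(1))
m=(abs(Z-.04)<.008);m[:, :270]=0;m[:,375:]=0;m[:130]=0;m[280:]=0
v,u=np.nonzero(m);w=(ray(np.c_[u,v],c,.04)[:,:2]*1000).astype(np.float32)
print(cv2.boxPoints(cv2.minAreaRect(w)))
g=(Z>.138)&(Z<.165);g[:,:255]=0;g[:,285:]=0;g[:130]=0;g[250:]=0
v,u=np.nonzero(g);w=ray(np.c_[u,v],c,.150)[:,:2]*1000
print("grip",w.mean(0),cv2.minAreaRect(w.astype(np.float32)))
cv2.imwrite("pics/tap.png",cv2.resize(p[120:260,200:340],None,fx=4,fy=4,interpolation=cv2.INTER_CUBIC))
E
```

```text
420 11 187.2 183.6 191.5
430 17 187.1 181.7 192.0
440 13 186.3 182.0 190.1
450 16 184.6 180.0 190.3
460 16 184.3 178.3 188.5
470 16 182.5 178.4 186.5
480 17 181.4 176.5 186.8
490 28 179.5 169.3 190.3
500 32 178.6 167.0 190.7
510 12 180.6 172.7 188.2
[[ 358.52966  -183.08524 ]
 [ 658.3743   -193.2185  ]
 [ 667.0299     62.901855]
 [ 367.18524    73.035126]]
grip [570.79557483  73.90935726] ((571.4031982421875, 73.90830993652344), (17.74233055114746, 109.27275085449219), 88.99921417236328)
```

View pics/tap.png

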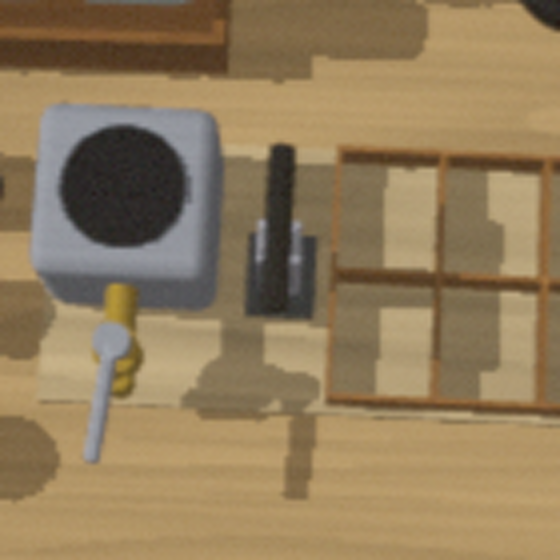

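The close-up shows the lever running from the axis at crop (112,340) to its tip at (92,458), about 0.1 rad short of fully open. The handle is fully down at (285,225) and the compartments are empty. I'll close the tap first by pushing the lever with shut fingers.

Emit:
{"method": "drive_tool", "body": {"increments": [[[1, 3.3, 4, 0, 0, 0, 0], [1, 3.3, 4, 0, 0, 0, 0], [1, 3.3, 4, 0, 0, 0, 0], [1, 3.3, 4, 0, 0, 0, 0], [1, 3.3, 4, 0, 0, 0, 0], [1, 3.3, 4, 0, 0, 0, 0], [1, 3.3, 4, 0, 0, 0, 0], [1, 3.3, 4, 0, 0, 0, 0], [1, 3.3, 4, 0, 0, 0, 0], [1, 3.3, 4, 0, 0, 0, 0.012]]], "force": 30}}

```text
time: 2.1
tool_pos: [0.5344, -0.3213, 0.2853]
tool_rot: [-0.0, 0.718, 0.697, -0.0]
force: [0.1, -0.3, -0.2]
opening: 0.014
gripper_force: 0.0
```

Emit:
{"method": "drive_tool", "body": {"increments": [[[1, 4.5, -1.1, 0, 0, 0, 0], [1, 4.5, -1.1, 0, 0, 0, 0], [1, 4.5, -1.1, 0, 0, 0, 0], [1, 4.5, -1.1, 0, 0, 0, 0], [1, 4.5, -1.1, 0, 0, 0, 0], [1, 4.5, -1.1, 0, 0, 0, 0], [1, 4.5, -1.1, 0, 0, 0, 0], [1, 4.5, -1.1, 0, 0, 0, 0], [1, 4.5, -1.1, 0, 0, 0, 0], [1, 4, -1, 0, 0, 0, 0]]]}}

```text
time: 3.1
tool_pos: [0.4363, 0.1272, 0.2856]
tool_rot: [0.0, 0.717, 0.697, -0.0]
force: [1.1, 0.6, 0.8]
opening: 0.0003
gripper_force: 0.0
```

Emit:
{"method": "drive_tool", "body": {"increments": [[[1, 0, 0, 3.4, 0, 0, -0.01], [1, 0, 0, 3.4, 0, 0, 0], [1, 0, 0, 3.4, 0, 0, 0], [1, 0, 0, 3.4, 0, 0, 0], [1, 0, 0, 3.4, 0, 0, 0], [1, 0, 0, 0, 0, 0, 0], [1, 0, 0, 0, 0, 0, 0]]]}}

```text
time: 3.8
tool_pos: [0.4372, 0.1256, 0.1158]
tool_rot: [-0.001, 0.714, 0.701, -0.0]
force: [-0.3, -0.3, -0.4]
opening: 0.0008
gripper_force: 0.0
```

Emit:
{"method": "drive_tool", "body": {"increments": [[[1, 2.2, 0, 0, 0, 0, 0], [1, 2.1, -0.2, 0, 0, 0, 0], [1, 2, 0, 0, 0, 0, 0], [1, 1.4, 0.4, 0, 0, 0, 0], [1, 1.4, 0.5, 0, 0, 0, 0], [1, 0.7, 0.7, 0, 0, 0, 0], [1, 0.7, 0.7, 0, 0, 0, 0], [1, 0.9, 0.9, 0, 0, 0, 0], [1, 0, 0.8, 0, 0, 0, 0], [1, 0, 0, 0, 0, 0, 0]]]}}

```text
time: 4.8
tool_pos: [0.4789, 0.2391, 0.1155]
tool_rot: [-0.0, 0.714, 0.7, 0.001]
force: [0.1, 0.2, 0.5]
opening: 0.0003
gripper_force: 0.0
```

Emit:
{"method": "drive_tool", "body": {"increments": [[[1, 0, 0.2, 0, 0, 0, 0], [1, 0, 0.2, 0, 0, 0, 0], [1, 0, 0, 0, 0, 0, 0]]]}}

```text
time: 5.1
tool_pos: [0.4815, 0.2384, 0.1155]
tool_rot: [-0.0, 0.714, 0.7, -0.0]
force: [-0.5, 0.7, -0.4]
opening: 0.0001
gripper_force: 0.2
```

Emit:
{"method": "drive_tool", "body": {"increments": [[[1, 0, 0.3, 0, 0, 0, 0], [1, 0, 0.2, 0, 0, 0, 0], [1, 0, 0, 0, 0, 0, 0]]]}}

```text
time: 5.4
tool_pos: [0.4827, 0.2384, 0.1153]
tool_rot: [-0.001, 0.713, 0.701, -0.003]
force: [-11.4, -1.4, 7.2]
opening: 0.0005
gripper_force: 5.9
```

```bash
python3 - <<'E'
from h import *
p,d=manip.snapshot("side");cv2.imwrite("pics/s1.png",cv2.resize(p[130:270,210:370],None,fx=4,fy=4))
print(manip.observe()["force"])
E
```

```text
[-11.59408552  -1.01294874   6.99377882]
```

View pics/s1.png

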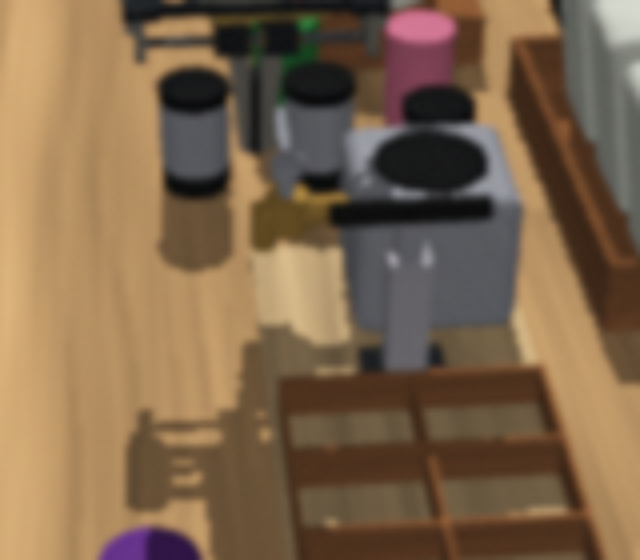

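The crop shows the lever lying along +y at about (285,150) beside the fingers, with 11 N at the stop, so the tap is shut. Next I back off and take the left cups.

Emit:
{"method": "drive_tool", "body": {"increments": [[[-0.8, 0, -1.5, 0, 0, 0, 0], [-0.8, 0, -2, -1, 0, 0, 0], [-0.8, 2.5, -1, -3.5, 0, 0, 0], [-0.8, 3, 0, -3.5, 0, 0, 0], [-0.8, 3, 0, -4, 0, 0, 0], [-0.8, 3, 0, 0, 0, 0, 0], [-0.8, 0, 0, 0, 0, 0, 0]]]}}

```text
time: 6.15
tool_pos: [0.4434, 0.3584, 0.2374]
tool_rot: [-0.001, 0.712, 0.702, 0.002]
force: [-0.6, -0.2, 0.4]
opening: 0.0544
gripper_force: 0.0
```

```bash
cat > cups.py <<'E'
from h import *
import sys
s=manip.observe();p,d=manip.snapshot("top");c=cam("top");Z=cloud(d,c)[...,2]
hsv=cv2.cvtColor(p,cv2.COLOR_BGR2HSV);dark=hsv[...,2]<75
roi=np.zeros_like(dark);roi[130:280,120:440]=1
for z in(.095,.103):
    for b in blobs(dark&roi&(abs(Z-z)<(.004 if z>.1 else .005)),c,z,120):
        D=b[3]/10-s["tool_pos"][:2]*100
        print(z,b[1],b[3],b[4],"z",np.nanmedian(Z[b[6]]).round(3),"dx dy cm",D[::-1].round(2))
print(s["time"],s["tool_pos"].round(4),s["tool_rot"].round(4),s["opening"])
if len(sys.argv)>1:cv2.imwrite(sys.argv[1],p)
E
python3 cups.py
```

```text
0.095 318 [631.4 306.2] [56.3 53.7] z 0.094 dx dy cm [-5.22 18.8 ]
0.095 327 [ 590.6 -286. ] [54.7 56.1] z 0.094 dx dy cm [-64.44  14.72]
0.095 334 [542.  354.7] [55.4 53.4] z 0.094 dx dy cm [-0.37  9.86]
0.095 348 [ 491.6 -284.3] [53.8 56.7] z 0.094 dx dy cm [-64.27   4.82]
0.095 366 [ 398.6 -294.4] [52.5 58.2] z 0.094 dx dy cm [-65.28  -4.48]
6.15 [0.4434 0.3584 0.2374] [-6.000e-04  7.123e-01  7.019e-01  2.500e-03] 0.05441129200256625
```

Emit:
{"method": "drive_tool", "body": {"increments": [[[-0.8, -0.3, -0.5, 2, 0, 0, 0], [-0.8, 0, 0, 2, 0, 0, 0], [-0.8, 0, 0, 2, 0, 0, 0], [-0.8, 0, 0, 2.5, 0, 0, 0], [-0.8, 0, 0, 3, 0, 0, 0], [-0.8, 0, 0, 3, 0, 0, 0], [-0.8, 0, 0, 3.5, 0, 0, 0], [-0.8, 0, 0, 0, 0, 0, 0], [-0.8, 0, 0, 0, 0, 0, 0]]], "force": 30}}

```text
time: 7.1
tool_pos: [0.4386, 0.3502, 0.0554]
tool_rot: [0.0, 0.714, 0.7, -0.001]
force: [-0.4, -0.1, -0.5]
opening: 0.0828
gripper_force: 0.0
```

Emit:
{"method": "drive_tool", "body": {"increments": [[[1, 0, 0, 0, 0, 0, 0], [1, 0, 0, 0, 0, 0, 0], [1, 0, 0, 0, 0, 0, 0], [1, 0, 0, 0, 0, 0, 0], [1, 0, 0, 0, 0, 0, 0]]]}}

```text
time: 7.6
tool_pos: [0.4401, 0.3519, 0.0569]
tool_rot: [0.001, 0.714, 0.7, 0.001]
force: [2.3, -1.0, 6.2]
opening: 0.0596
gripper_force: 30.0
```

Emit:
{"method": "drive_tool", "body": {"increments": [[[1, 0, 0, -1.5, 0, 0, 0], [1, 0, 0, -3, 0, 0, 0], [1, 0, 0, -4.5, 0, 0, 0], [1, 0, 0, -4.5, 0, 0, 0], [1, 0, 0, -4.5, 0, 0, 0], [1, -2, 0.4, 0, 0, 0, 0], [1, -3, 0.8, 0, 0, 0, 0], [1, -4, 1, 0, 0, 0, 0], [1, -4, 1, 0, 0, 0, 0], [1, -4, 1, 0, 0, 0, 0]]]}}

```text
time: 8.6
tool_pos: [0.4764, 0.179, 0.2357]
tool_rot: [-0.0, 0.713, 0.701, -0.001]
force: [0.6, 0.1, -3.4]
opening: 0.0591
gripper_force: 30.0
```

Emit:
{"method": "drive_tool", "body": {"increments": [[[1, -4, 1, 0, 0, 0, 0], [1, -4, 1, 0, 0, 0, 0], [1, -4, 1, 0, 0, 0, 0], [1, -4, 0.5, 0, 0, 0, 0], [1, -2.5, 0, 0, 0, 0, 0], [1, 0, 0, 0, 0, 0, 0], [1, 0, 0, 0, 0, 0, 0]]]}}

```text
time: 9.3
tool_pos: [0.5081, -0.0049, 0.2356]
tool_rot: [-0.001, 0.714, 0.7, -0.0]
force: [-0.2, 0.2, -3.1]
opening: 0.0591
gripper_force: 30.0
```

Emit:
{"method": "drive_tool", "body": {"increments": [[[1, 0.1, 1.65, 1, 0, 0, 0], [1, 0, 0, 3, 0, 0, 0], [1, 0, 0, 3, 0, 0, 0], [1, 0, 0, 3, 0, 0, 0], [1, 0, 0, 2, 0, 0, 0], [1, 0, 0, 2, 0, 0, 0], [1, 0, 0, 1.5, 0, 0, 0], [1, 0, 0, 1, 0, 0, 0], [1, 0, 0, 0.4, 0, 0, 0], [1, 0, 0, 0, 0, 0, 0]]]}}

```text
time: 10.3
tool_pos: [0.5254, -0.004, 0.0665]
tool_rot: [-0.0, 0.714, 0.701, -0.0]
force: [0.1, -0.4, -3.0]
opening: 0.0592
gripper_force: 30.0
```

Release, lift, and head back to the next left cup (542, 355).

Emit:
{"method": "drive_tool", "body": {"increments": [[[1, 0, 0, 0.1, 0, 0, 0], [-0.65, 0, 0, 0, 0, 0, 0], [-0.65, 0, 0, 0, 0, 0, 0], [-0.65, 0, 0, 0, 0, 0, 0], [-0.65, 0, 0, -1.5, 0, 0, 0], [-0.65, 0, 0, -3, 0, 0, 0], [-0.65, 0, 0, -4.5, 0, 0, 0], [-0.65, 0, 0, -4.5, 0, 0, 0], [-0.8, 3, 0, -3, 0, 0, 0], [-0.8, 4.5, 0, 0, 0, 0, 0]]]}}

```text
time: 11.3
tool_pos: [0.53, 0.0693, 0.2365]
tool_rot: [0.004, 0.716, 0.698, 0.003]
force: [1.8, 0.6, -0.6]
opening: 0.0826
gripper_force: 0.0
```

Emit:
{"method": "drive_tool", "body": {"increments": [[[-0.8, 4.5, 0.3, 0, 0, 0, 0], [-0.8, 4.5, 0.3, 0, 0, 0, 0], [-0.8, 4.5, 0.3, 0, 0, 0, 0], [-0.8, 4.5, 0.2, 0, 0, 0, 0], [-0.8, 4.5, 0, 0, 0, 0, 0], [-0.8, 3, 0, 0, 0, 0, 0], [-0.8, 2, 0, 0, 0, 0, 0], [-0.8, 0, 0, 0, 0, 0, 0]]]}}

```text
time: 12.1
tool_pos: [0.5415, 0.3492, 0.2318]
tool_rot: [-0.001, 0.712, 0.702, 0.001]
force: [-0.6, -0.2, -0.4]
opening: 0.0827
gripper_force: 0.0
```

```bash
python3 cups.py pics/t2.png
```

```text
0.095 203 [640.6 300.9] [54.9 34. ] z 0.094 dx dy cm [-4.83  9.91]
0.095 322 [ 590.2 -286.7] [54.5 55.5] z 0.094 dx dy cm [-63.59   4.87]
0.095 349 [ 492.9 -284.3] [55.6 54.8] z 0.094 dx dy cm [-63.35  -4.86]
0.095 370 [ 376.7 -305.2] [54.7 55.7] z 0.095 dx dy cm [-65.44 -16.48]
0.103 330 [525.7   1. ] [57.  53.2] z 0.103 dx dy cm [-34.82  -1.58]
12.1 [0.5415 0.3492 0.2318] [-0.001   0.712   0.7022  0.001 ] 0.08272232092220504
```

Emit:
{"method": "drive_tool", "body": {"increments": [[[-0.8, 0.6, 0, 2, 0, 0, 0], [-0.8, 0, 0, 3, 0, 0, 0], [-0.8, 0, 0, 3, 0, 0, 0], [-0.8, 0, 0, 3, 0, 0, 0], [-0.8, 0, 0, 3, 0, 0, 0], [-0.8, 0, 0, 2.4, 0, 0, 0], [-0.8, 0, 0, 1, 0, 0, 0], [-0.8, 0, 0, 0, 0, 0, 0], [1, 0, 0, 0, 0, 0, 0], [1, 0, 0, 0, 0, 0, 0]]]}}

```text
time: 13.15
tool_pos: [0.5442, 0.3517, 0.0584]
tool_rot: [0.0, 0.714, 0.7, 0.001]
force: [-0.0, 0.2, -0.2]
opening: 0.0687
gripper_force: 0.0
```

Emit:
{"method": "drive_tool", "body": {"increments": [[[1, 0, 0, 0, 0, 0, 0], [1, 0, 0, 0, 0, 0, 0], [1, 0, 0, 0, 0, 0, 0]]]}}

```text
time: 13.45
tool_pos: [0.5441, 0.3519, 0.0579]
tool_rot: [0.0, 0.714, 0.7, 0.001]
force: [0.5, -0.9, 5.1]
opening: 0.0589
gripper_force: 30.0
```

Emit:
{"method": "drive_tool", "body": {"increments": [[[1, 0, 0, -1.5, 0, 0, 0], [1, 0, 0, -3, 0, 0, 0], [1, 0, 0, -4.5, 0, 0, 0], [1, 0, 0, -4.5, 0, 0, 0], [1, 0, 0, -4.5, 0, 0, 0], [1, -2, 0.4, 0, 0, 0, 0], [1, -3, 0.8, 0, 0, 0, 0], [1, -4, 1, 0, 0, 0, 0], [1, -4, 1, 0, 0, 0, 0], [1, -4, 1, 0, 0, 0, 0]]]}}

```text
time: 14.45
tool_pos: [0.5813, 0.179, 0.2368]
tool_rot: [-0.0, 0.714, 0.701, -0.001]
force: [0.4, 0.1, -1.9]
opening: 0.0595
gripper_force: 30.0
```

Emit:
{"method": "drive_tool", "body": {"increments": [[[1, -4, 1, 0, 0, 0, 0], [1, -4, 1, 0, 0, 0, 0], [1, -4, 1, 0, 0, 0, 0], [1, -4, 0.5, 0, 0, 0, 0], [1, -2.7, 0, 0, 0, 0, 0], [1, 0, 0, 0, 0, 0, 0], [1, 0, 0, 0, 0, 0, 0]]]}}

```text
time: 15.15
tool_pos: [0.6128, -0.0073, 0.2366]
tool_rot: [-0.001, 0.714, 0.7, -0.0]
force: [-0.2, 0.8, -2.7]
opening: 0.0588
gripper_force: 30.0
```

Emit:
{"method": "drive_tool", "body": {"increments": [[[1, 0.2, 0.2, 1, 0, 0, 0], [1, 0, 0, 3, 0, 0, 0], [1, 0, 0, 3, 0, 0, 0], [1, 0, 0, 3, 0, 0, 0], [1, 0, 0, 2, 0, 0, 0], [1, 0, 0, 2, 0, 0, 0], [1, 0, 0, 1.5, 0, 0, 0], [1, 0, 0, 1, 0, 0, 0], [1, 0, 0, 0.4, 0, 0, 0], [1, 0, 0, 0, 0, 0, 0]]]}}

```text
time: 16.15
tool_pos: [0.6154, -0.0047, 0.0674]
tool_rot: [-0.0, 0.714, 0.701, -0.0]
force: [0.2, -0.4, -2.3]
opening: 0.0596
gripper_force: 30.0
```

Emit:
{"method": "drive_tool", "body": {"increments": [[[1, 0, 0, 0.1, 0, 0, 0], [-0.65, 0, 0, 0, 0, 0, 0], [-0.65, 0, 0, 0, 0, 0, 0], [-0.65, 0, 0, 0, 0, 0, 0], [-0.65, 0, 0, -1.5, 0, 0, 0], [-0.65, 0, 0, -3, 0, 0, 0], [-0.65, 0, 0, -4.5, 0, 0, 0], [-0.65, 0, 0, -4.5, 0, 0, 0], [-0.8, 3, 0, -3, 0, 0, 0], [-0.8, 4.5, 0, 0, 0, 0, 0]]]}}

```text
time: 17.15
tool_pos: [0.6202, 0.068, 0.2383]
tool_rot: [0.004, 0.716, 0.698, 0.003]
force: [0.5, 0.2, -0.1]
opening: 0.0826
gripper_force: 0.0
```

Emit:
{"method": "drive_tool", "body": {"increments": [[[-0.8, 4, 0, 0, 0, 0, 0], [-0.8, 4, 0, 0, 0, 0, 0], [-0.8, 4, 0, 0, 0, 0, 0], [-0.8, 4, 0, 0, 0, 0, 0], [-0.8, 4, 0, 0, 0, 0, 0], [-0.8, 2.5, 0, 0, 0, 0, 0], [-0.8, 1, 0, 0, 0, 0, 0], [-0.8, 0, 0, 0, 0, 0, 0]]]}}

```text
time: 17.95
tool_pos: [0.6208, 0.3062, 0.2323]
tool_rot: [-0.0, 0.713, 0.701, 0.0]
force: [-0.1, -0.2, -0.6]
opening: 0.0823
gripper_force: 0.0
```

```bash
python3 cups.py pics/t3.png
```

```text
0.095 332 [ 590.4 -285.2] [54.3 56.1] z 0.094 dx dy cm [-59.14  -3.04]
0.095 361 [ 493.  -284.3] [56.2 57.3] z 0.094 dx dy cm [-59.05 -12.78]
0.095 369 [ 374.2 -305.3] [55.1 54.9] z 0.095 dx dy cm [-61.15 -24.66]
0.103 331 [6.125e+02 4.000e-01] [55.9 54. ] z 0.102 dx dy cm [-30.58  -0.83]
0.103 199 [534.6  -6.2] [57.  32.5] z 0.103 dx dy cm [-31.24  -8.62]
17.95 [0.6208 0.3062 0.2323] [-2.000e-04  7.130e-01  7.012e-01  3.000e-04] 0.08234470834397184
```

Emit:
{"method": "drive_tool", "body": {"increments": [[[-0.8, 0.35, 0.9, 2, 0, 0, 0], [-0.8, 0, 0, 3, 0, 0, 0], [-0.8, 0, 0, 3, 0, 0, 0], [-0.8, 0, 0, 3, 0, 0, 0], [-0.8, 0, 0, 3, 0, 0, 0], [-0.8, 0, 0, 2.4, 0, 0, 0], [-0.8, 0, 0, 1, 0, 0, 0], [-0.8, 0, 0, 0, 0, 0, 0], [1, 0, 0, 0, 0, 0, 0], [1, 0, 0, 0, 0, 0, 0]]]}}

```text
time: 19.0
tool_pos: [0.6315, 0.3084, 0.0595]
tool_rot: [0.0, 0.714, 0.7, 0.001]
force: [-0.2, -0.2, -0.2]
opening: 0.0689
gripper_force: 0.0
```

Emit:
{"method": "drive_tool", "body": {"increments": [[[1, 0, 0, 0, 0, 0, 0], [1, 0, 0, 0, 0, 0, 0], [1, 0, 0, 0, 0, 0, 0]]]}}

```text
time: 19.3
tool_pos: [0.632, 0.3086, 0.0593]
tool_rot: [0.001, 0.714, 0.7, 0.002]
force: [2.2, -0.0, 5.7]
opening: 0.0596
gripper_force: 30.0
```

Emit:
{"method": "drive_tool", "body": {"increments": [[[1, 0, 0, -1.5, 0, 0, 0], [1, 0, 0, -3, 0, 0, 0], [1, 0, 0, -4.5, 0, 0, 0], [1, 0, 0, -4.5, 0, 0, 0], [1, 0, 0, -4.5, 0, 0, 0], [1, -2, -0.1, 0, 0, 0, 0], [1, -3, -0.2, 0, 0, 0, 0], [1, -4, -0.2, 0, 0, 0, 0], [1, -4, -0.2, 0, 0, 0, 0], [1, -4, -0.2, 0, 0, 0, 0]]]}}

```text
time: 20.3
tool_pos: [0.6165, 0.137, 0.2373]
tool_rot: [-0.001, 0.713, 0.701, -0.001]
force: [0.2, -0.2, -3.0]
opening: 0.0596
gripper_force: 30.0
```

Emit:
{"method": "drive_tool", "body": {"increments": [[[1, -4, 0, 0, 0, 0, 0], [1, -4, 0, 0, 0, 0, 0], [1, -4, 0, 0, 0, 0, 0], [1, -4, 0, 0, 0, 0, 0], [1, -3.5, 0, 0, 0, 0, 0], [1, -2, 0, 0, 0, 0, 0], [1, 0, 0, 0, 0, 0, 0], [1, 0, 0, 0, 0, 0, 0]]]}}

```text
time: 21.1
tool_pos: [0.6133, -0.0758, 0.2374]
tool_rot: [-0.001, 0.714, 0.7, -0.0]
force: [-0.4, 0.8, -2.4]
opening: 0.0596
gripper_force: 30.0
```

Emit:
{"method": "drive_tool", "body": {"increments": [[[1, 0.1, 0, 1, 0, 0, 0], [1, 0, 0, 3, 0, 0, 0], [1, 0, 0, 3, 0, 0, 0], [1, 0, 0, 3, 0, 0, 0], [1, 0, 0, 2, 0, 0, 0], [1, 0, 0, 2, 0, 0, 0], [1, 0, 0, 1.5, 0, 0, 0], [1, 0, 0, 1, 0, 0, 0], [1, 0, 0, 0.4, 0, 0, 0], [1, 0, 0, 0, 0, 0, 0]]]}}

```text
time: 22.1
tool_pos: [0.6141, -0.0751, 0.0684]
tool_rot: [-0.0, 0.714, 0.701, 0.0]
force: [0.3, -0.2, -2.3]
opening: 0.0597
gripper_force: 30.0
```

Emit:
{"method": "drive_tool", "body": {"increments": [[[1, 0, 0, 0.1, 0, 0, 0], [-0.65, 0, 0, 0, 0, 0, 0], [-0.65, 0, 0, 0, 0, 0, 0], [-0.65, 0, 0, 0, 0, 0, 0], [-0.65, 0, 0, -1.5, 0, 0, 0], [-0.65, 0, 0, -3, 0, 0, 0], [-0.65, 0, 0, -4.5, 0, 0, 0], [-0.65, 0, 0, -4.5, 0, 0, 0], [-0.8, -3, 0, -3, 0, 0, 0], [-0.8, -4.5, 0, 0, 0, 0, 0]]]}}

```text
time: 23.1
tool_pos: [0.6161, -0.1475, 0.2402]
tool_rot: [0.004, 0.711, 0.703, 0.004]
force: [1.3, -0.5, -0.5]
opening: 0.0827
gripper_force: 0.0
```

Emit:
{"method": "drive_tool", "body": {"increments": [[[-0.8, -4, -0.4, 0, 0, 0, 0], [-0.8, -4, -0.4, 0, 0, 0, 0], [-0.8, -3.5, -0.4, 0, 0, 0, 0], [-0.8, -2, -0.4, 0, 0, 0, 0], [-0.8, 0, 0, 0, 0, 0, 0], [-0.8, 0, 0, 0, 0, 0, 0]]]}}

```text
time: 23.7
tool_pos: [0.5943, -0.2842, 0.2335]
tool_rot: [0.0, 0.714, 0.7, 0.001]
force: [-1.3, 0.1, -0.2]
opening: 0.0827
gripper_force: 0.0
```

```bash
python3 cups.py pics/t4.png
```

```text
0.095 338 [ 590.9 -285.7] [56.5 56.2] z 0.094 dx dy cm [-0.15 -0.34]
0.095 348 [ 493.  -285.6] [53.8 56.7] z 0.094 dx dy cm [ -0.14 -10.13]
0.095 378 [ 374.2 -305.3] [55.1 55.3] z 0.095 dx dy cm [ -2.11 -22.01]
0.103 324 [6.125e+02 4.000e-01] [55.8 54. ] z 0.102 dx dy cm [28.46  1.82]
0.103 331 [613.5 -73.8] [53.1 56.9] z 0.102 dx dy cm [21.04  1.92]
0.103 336 [525.6   2.1] [55.5 57.3] z 0.102 dx dy cm [28.63 -6.87]
23.7 [ 0.5943 -0.2842  0.2335] [1.000e-04 7.137e-01 7.004e-01 6.000e-04] 0.08268332532148852
```

Emit:
{"method": "drive_tool", "body": {"increments": [[[-0.8, -0.1, -0.35, 2, 0, 0, 0], [-0.8, 0, 0, 3, 0, 0, 0], [-0.8, 0, 0, 3, 0, 0, 0], [-0.8, 0, 0, 3, 0, 0, 0], [-0.8, 0, 0, 3, 0, 0, 0], [-0.8, 0, 0, 2.4, 0, 0, 0], [-0.8, 0, 0, 1.1, 0, 0, 0], [-0.8, 0, 0, 0, 0, 0, 0], [1, 0, 0, 0, 0, 0, 0], [1, 0, 0, 0, 0, 0, 0]]]}}

```text
time: 24.75
tool_pos: [0.5918, -0.2861, 0.0594]
tool_rot: [0.001, 0.714, 0.701, 0.001]
force: [-0.9, -0.1, 0.7]
opening: 0.0687
gripper_force: 0.0
```

Emit:
{"method": "drive_tool", "body": {"increments": [[[1, 0, 0, 0, 0, 0, 0], [1, 0, 0, 0, 0, 0, 0], [1, 0, 0, 0, 0, 0, 0]]]}}

```text
time: 25.05
tool_pos: [0.592, -0.2865, 0.0591]
tool_rot: [0.001, 0.714, 0.7, 0.001]
force: [1.3, 1.5, 6.2]
opening: 0.0592
gripper_force: 30.0
```

Emit:
{"method": "drive_tool", "body": {"increments": [[[1, 0, 0, -1.5, 0, 0, 0], [1, 0, 0, -3, 0, 0, 0], [1, 0, 0, -4.5, 0, 0, 0], [1, 0, 0, -4, 0, 0, 0], [1, 2, 0.4, -2, 0, 0, 0], [1, 3.5, 0.5, 0, 0, 0, 0], [1, 3.5, 0.5, 0, 0, 0, 0], [1, 3, 0.3, 0, 0, 0, 0], [1, 1.5, 0.1, 0, 0, 0, 0], [1, 0, 0, 0, 0, 0, 0]]]}}

```text
time: 26.05
tool_pos: [0.6108, -0.149, 0.2077]
tool_rot: [-0.001, 0.712, 0.702, -0.0]
force: [-0.1, -0.1, -2.3]
opening: 0.0593
gripper_force: 30.0
```

Emit:
{"method": "drive_tool", "body": {"increments": [[[1, 0, 0, 0, 0, 0, 0], [1, 0, 0, 0, 0, 0, 0]]]}}

```text
time: 26.25
tool_pos: [0.6106, -0.1544, 0.2072]
tool_rot: [0.0, 0.715, 0.699, -0.001]
force: [0.2, -0.4, -3.0]
opening: 0.0595
gripper_force: 30.0
```

Descend to z ≈ 0.068 (13.9 cm), release, then on to (493, −285).

Emit:
{"method": "drive_tool", "body": {"increments": [[[1, 0.3, 0.15, 1, 0, 0, 0], [1, 0, 0, 3, 0, 0, 0], [1, 0, 0, 2, 0, 0, 0], [1, 0, 0, 2, 0, 0, 0], [1, 0, 0, 2, 0, 0, 0], [1, 0, 0, 1.5, 0, 0, 0], [1, 0, 0, 1.3, 0, 0, 0], [1, 0, 0, 1, 0, 0, 0], [1, 0, 0, 0, 0, 0, 0], [1, 0, 0, 0, 0, 0, 0]]]}}

```text
time: 27.25
tool_pos: [0.613, -0.1486, 0.0699]
tool_rot: [0.0, 0.714, 0.7, 0.0]
force: [0.8, -0.6, -1.6]
opening: 0.0591
gripper_force: 30.0
```

Emit:
{"method": "drive_tool", "body": {"increments": [[[1, 0, 0, 0.1, 0, 0, 0], [-0.65, 0, 0, 0, 0, 0, 0], [-0.65, 0, 0, 0, 0, 0, 0], [-0.65, 0, 0, 0, 0, 0, 0], [-0.65, 0, 0, -1.5, 0, 0, 0], [-0.65, 0, 0, -3, 0, 0, 0], [-0.65, 0, 0, -4.5, 0, 0, 0], [-0.65, 0, 0, -4.5, 0, 0, 0], [-0.8, -2, -2, -3, 0, 0, 0], [-0.8, -3, -3, 0, 0, 0, 0]]]}}

```text
time: 28.25
tool_pos: [0.5655, -0.1956, 0.2402]
tool_rot: [0.005, 0.712, 0.702, 0.003]
force: [0.7, -0.8, -0.5]
opening: 0.0826
gripper_force: 0.0
```

Emit:
{"method": "drive_tool", "body": {"increments": [[[-0.8, -3, -2.5, 0, 0, 0, 0], [-0.8, -3, -2.5, 0, 0, 0, 0], [-0.8, -2, -2, 0, 0, 0, 0], [-0.8, 0, 0, 0, 0, 0, 0], [-0.8, 0, 0, 0, 0, 0, 0]]]}}

```text
time: 28.75
tool_pos: [0.4904, -0.2764, 0.2348]
tool_rot: [0.001, 0.714, 0.7, 0.0]
force: [0.6, 0.4, 0.6]
opening: 0.0827
gripper_force: 0.0
```

```bash
python3 cups.py pics/t5.png
```

```text
0.095 353 [ 492.3 -285. ] [53.8 58.5] z 0.094 dx dy cm [-0.86  0.19]
0.095 380 [ 374.1 -304.4] [54.7 58. ] z 0.094 dx dy cm [ -2.8  -11.63]
0.103 315 [6.125e+02 4.000e-01] [55.9 53.9] z 0.102 dx dy cm [27.68 12.21]
0.103 320 [612.3 -73.8] [56.  56.6] z 0.102 dx dy cm [20.26 12.19]
0.103 329 [ 611.7 -149.4] [56.1 56.8] z 0.102 dx dy cm [12.7  12.13]
0.103 348 [525.7   2.4] [57.  55.9] z 0.103 dx dy cm [27.88  3.53]
28.75 [ 0.4904 -0.2764  0.2348] [8.000e-04 7.142e-01 7.000e-01 3.000e-04] 0.08270159042649824
```

Emit:
{"method": "drive_tool", "body": {"increments": [[[-0.8, -0.85, 0.2, 2, 0, 0, 0], [-0.8, 0, 0, 3, 0, 0, 0], [-0.8, 0, 0, 3, 0, 0, 0], [-0.8, 0, 0, 3, 0, 0, 0], [-0.8, 0, 0, 3, 0, 0, 0], [-0.8, 0, 0, 2.4, 0, 0, 0], [-0.8, 0, 0, 1.2, 0, 0, 0], [-0.8, 0, 0, 0, 0, 0, 0], [1, 0, 0, 0, 0, 0, 0], [1, 0, 0, 0, 0, 0, 0]]]}}

```text
time: 29.8
tool_pos: [0.4933, -0.285, 0.059]
tool_rot: [0.001, 0.714, 0.7, 0.0]
force: [-0.0, -0.7, -0.2]
opening: 0.0686
gripper_force: 0.0
```

Emit:
{"method": "drive_tool", "body": {"increments": [[[1, 0, 0, 0, 0, 0, 0], [1, 0, 0, 0, 0, 0, 0], [1, 0, 0, 0, 0, 0, 0]]]}}

```text
time: 30.1
tool_pos: [0.4932, -0.2853, 0.0588]
tool_rot: [0.001, 0.714, 0.7, 0.0]
force: [0.9, 0.7, 6.2]
opening: 0.0591
gripper_force: 30.0
```

Emit:
{"method": "drive_tool", "body": {"increments": [[[1, 0, 0, -1.5, 0, 0, 0], [1, 0, 0, -3, 0, 0, 0], [1, 0, 0, -4.5, 0, 0, 0], [1, 0, 0, -4, 0, 0, 0], [1, 2, 0.4, -2, 0, 0, 0], [1, 4, 0.5, 0, 0, 0, 0], [1, 4, 0.5, 0, 0, 0, 0], [1, 4, 0.5, 0, 0, 0, 0], [1, 4, 0.5, 0, 0, 0, 0], [1, 2.8, 0.2, 0, 0, 0, 0]]]}}

```text
time: 31.1
tool_pos: [0.5213, -0.0743, 0.2081]
tool_rot: [-0.0, 0.713, 0.701, -0.0]
force: [-0.2, -0.6, -2.3]
opening: 0.0594
gripper_force: 30.0
```

Emit:
{"method": "drive_tool", "body": {"increments": [[[1, 0, 0, 0, 0, 0, 0], [1, 0, 0, 0, 0, 0, 0], [1, 0, 0, 0, 0, 0, 0]]]}}

```text
time: 31.4
tool_pos: [0.5215, -0.0789, 0.2075]
tool_rot: [-0.0, 0.715, 0.7, -0.001]
force: [-0.4, -0.5, -1.6]
opening: 0.0591
gripper_force: 30.0
```

Emit:
{"method": "drive_tool", "body": {"increments": [[[1, 0.2, 0.15, 1, 0, 0, 0], [1, 0, 0, 3, 0, 0, 0], [1, 0, 0, 2, 0, 0, 0], [1, 0, 0, 2, 0, 0, 0], [1, 0, 0, 2, 0, 0, 0], [1, 0, 0, 1.5, 0, 0, 0], [1, 0, 0, 1.3, 0, 0, 0], [1, 0, 0, 1, 0, 0, 0], [1, 0, 0, 0, 0, 0, 0], [1, 0, 0, 0, 0, 0, 0]]]}}

```text
time: 32.4
tool_pos: [0.5239, -0.0753, 0.0698]
tool_rot: [0.0, 0.714, 0.7, 0.0]
force: [0.3, -0.6, -1.7]
opening: 0.0592
gripper_force: 30.0
```

Emit:
{"method": "drive_tool", "body": {"increments": [[[1, 0, 0, 0.1, 0, 0, 0], [-0.65, 0, 0, 0, 0, 0, 0], [-0.65, 0, 0, 0, 0, 0, 0], [-0.65, 0, 0, 0, 0, 0, 0], [-0.65, 0, 0, -1.5, 0, 0, 0], [-0.65, 0, 0, -3, 0, 0, 0], [-0.65, 0, 0, -4.5, 0, 0, 0], [-0.65, 0, 0, -4.5, 0, 0, 0], [-0.8, -2, -1, -3, 0, 0, 0], [-0.8, -4, -2.5, 0, 0, 0, 0]]]}}

```text
time: 33.4
tool_pos: [0.4916, -0.1323, 0.2395]
tool_rot: [0.004, 0.711, 0.703, 0.003]
force: [-0.1, -0.9, -0.6]
opening: 0.0826
gripper_force: 0.0
```

Emit:
{"method": "drive_tool", "body": {"increments": [[[-0.8, -4, -2.5, 0, 0, 0, 0], [-0.8, -4, -2.5, 0, 0, 0, 0], [-0.8, -4, -2.5, 0, 0, 0, 0], [-0.8, -3, -2, 0, 0, 0, 0], [-0.8, -1, -1, 0, 0, 0, 0], [-0.8, 0, 0, 0, 0, 0, 0], [-0.8, 0, 0, 0, 0, 0, 0]]]}}

```text
time: 34.1
tool_pos: [0.38, -0.292, 0.2344]
tool_rot: [0.001, 0.714, 0.7, 0.0]
force: [0.3, 0.4, 0.2]
opening: 0.0829
gripper_force: 0.0
```

```bash
python3 cups.py pics/t6.png
```

```text
0.095 385 [ 374.1 -305.3] [55.2 55.5] z 0.095 dx dy cm [-1.33 -0.59]
0.103 322 [6.125e+02 4.000e-01] [55.8 53.9] z 0.102 dx dy cm [29.24 23.25]
0.103 328 [612.2 -75.2] [56. 54.] z 0.103 dx dy cm [21.68 23.22]
0.103 322 [ 611.8 -149.3] [55.8 57.1] z 0.102 dx dy cm [14.27 23.18]
0.103 347 [525.7   2.4] [57.  55.9] z 0.102 dx dy cm [29.44 14.57]
0.103 353 [522.8 -77.3] [57.  55.9] z 0.102 dx dy cm [21.47 14.28]
34.1 [ 0.38   -0.292   0.2344] [5.000e-04 7.137e-01 7.005e-01 2.000e-04] 0.08289062692822896
```

Emit:
{"method": "drive_tool", "body": {"increments": [[[-0.8, -1.25, -0.6, 2, 0, 0, 0], [-0.8, 0, 0, 3, 0, 0, 0], [-0.8, 0, 0, 3, 0, 0, 0], [-0.8, 0, 0, 3, 0, 0, 0], [-0.8, 0, 0, 3, 0, 0, 0], [-0.8, 0, 0, 2.4, 0, 0, 0], [-0.8, 0, 0, 1.2, 0, 0, 0], [-0.8, 0, 0, 0, 0, 0, 0], [1, 0, 0, 0, 0, 0, 0], [1, 0, 0, 0, 0, 0, 0]]]}}

```text
time: 35.15
tool_pos: [0.3742, -0.3054, 0.0588]
tool_rot: [0.001, 0.714, 0.701, 0.0]
force: [0.5, 0.5, 0.1]
opening: 0.0688
gripper_force: 0.0
```

Emit:
{"method": "drive_tool", "body": {"increments": [[[1, 0, 0, 0, 0, 0, 0], [1, 0, 0, 0, 0, 0, 0], [1, 0, 0, 0, 0, 0, 0]]]}}

```text
time: 35.45
tool_pos: [0.3746, -0.3058, 0.0588]
tool_rot: [0.002, 0.714, 0.7, 0.0]
force: [2.3, -0.0, 6.5]
opening: 0.0591
gripper_force: 30.0
```

Emit:
{"method": "drive_tool", "body": {"increments": [[[1, 0, 0, -1.5, 0, 0, 0], [1, 0, 0, -3, 0, 0, 0], [1, 0, 0, -4.5, 0, 0, 0], [1, 0, 0, -4, 0, 0, 0], [1, 2, 2, -2, 0, 0, 0], [1, 3, 3, 0, 0, 0, 0], [1, 3, 3, 0, 0, 0, 0], [1, 3, 3, 0, 0, 0, 0], [1, 3, 2.4, 0, 0, 0, 0], [1, 1.7, 1, 0, 0, 0, 0]]]}}

```text
time: 36.45
tool_pos: [0.5211, -0.1475, 0.207]
tool_rot: [-0.001, 0.713, 0.702, 0.0]
force: [0.0, -0.6, -2.7]
opening: 0.0592
gripper_force: 30.0
```

Emit:
{"method": "drive_tool", "body": {"increments": [[[1, 0, 0, 0, 0, 0, 0], [1, 0, 0, 0, 0, 0, 0], [1, 0, 0, 0, 0, 0, 0]]]}}

```text
time: 36.75
tool_pos: [0.5189, -0.1523, 0.207]
tool_rot: [-0.0, 0.715, 0.7, -0.001]
force: [-0.2, -0.2, -3.1]
opening: 0.0597
gripper_force: 30.0
```

Emit:
{"method": "drive_tool", "body": {"increments": [[[1, 0, 0.35, 1, 0, 0, 0], [1, 0, 0, 3, 0, 0, 0], [1, 0, 0, 2, 0, 0, 0], [1, 0, 0, 2, 0, 0, 0], [1, 0, 0, 2, 0, 0, 0], [1, 0, 0, 1.5, 0, 0, 0], [1, 0, 0, 1.3, 0, 0, 0], [1, 0, 0, 1, 0, 0, 0], [1, 0, 0, 0, 0, 0, 0], [1, 0, 0, 0, 0, 0, 0]]]}}

```text
time: 37.75
tool_pos: [0.524, -0.1509, 0.0698]
tool_rot: [0.0, 0.714, 0.7, 0.0]
force: [0.1, -1.0, -3.0]
opening: 0.0594
gripper_force: 30.0
```

Emit:
{"method": "drive_tool", "body": {"increments": [[[1, 0, 0, 0.1, 0, 0, 0], [-0.65, 0, 0, 0, 0, 0, 0], [-0.65, 0, 0, 0, 0, 0, 0], [-0.65, 0, 0, 0, 0, 0, 0], [-0.65, 0, 0, -1.5, 0, 0, 0], [-0.65, 0, 0, -3, 0, 0, 0], [-0.65, 0, 0, -4.5, 0, 0, 0], [-0.65, 0, 0, -4.5, 0, 0, 0], [-0.65, 0, -2, -4, 0, 0, 0], [-0.5, 0, -4, 0, 0, 0, 0]]]}}

```text
time: 38.75
tool_pos: [0.4682, -0.1494, 0.2499]
tool_rot: [0.005, 0.713, 0.701, 0.003]
force: [0.1, 0.1, -0.1]
opening: 0.0702
gripper_force: 0.0
```

Emit:
{"method": "drive_tool", "body": {"increments": [[[-0.1, 0, -4, 0, 0, 0, 0.143], [-0.1, 0, 0, 0, 0, 0, 0.143], [-0.1, 0, 0, 0, 0, 0, 0.143], [-0.1, 0, 0, 0, 0, 0, 0.143], [-0.1, 0, 0, 0, 0, 0, 0.143], [-0.1, 0, 0, 0, 0, 0, 0.143], [-0.1, 0, 0, 0, 0, 0, 0.143], [-0.1, 0, 0, 0, 0, 0, 0.143], [-0.1, 0, 0, 0, 0, 0, 0.143], [-0.1, 0, 0, 0, 0, 0, 0.143]]]}}

```text
time: 39.75
tool_pos: [0.4238, -0.1486, 0.2447]
tool_rot: [0.0, 0.998, 0.058, 0.001]
force: [0.2, 0.1, -0.2]
opening: 0.0504
gripper_force: 0.0
```

```bash
python3 cups.py pics/t7.png
```

```text
0.103 321 [6.125e+02 4.000e-01] [55.8 54. ] z 0.102 dx dy cm [14.9  18.87]
0.103 335 [612.3 -73.8] [56.  56.6] z 0.102 dx dy cm [ 7.48 18.85]
0.103 326 [ 611.9 -149.4] [55.3 56.6] z 0.102 dx dy cm [-0.08 18.81]
0.103 339 [525.7   2.4] [57.  55.9] z 0.102 dx dy cm [15.1  10.19]
0.103 347 [522.8 -77.5] [57.2 55.9] z 0.102 dx dy cm [7.11 9.9 ]
0.103 333 [ 524.5 -150. ] [54.3 58.1] z 0.102 dx dy cm [-0.14 10.07]
39.75 [ 0.4238 -0.1486  0.2447] [4.000e-04 9.983e-01 5.820e-02 6.000e-04] 0.0503628835220783
```

View pics/t7.png

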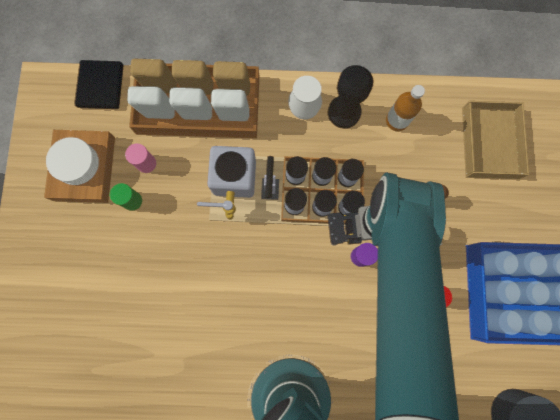

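All six cups stand in compartments, at about (296–350, 170) and (296–350, 203). The lever lies along +y at (215,205). Handle next.

Emit:
{"method": "drive_tool", "body": {"increments": [[[-0.1, 0, 0, 0, 0, 0, 0.135], [-0.1, 2, -3, 0, 0, 0, 0], [-0.1, 2.5, -4, 0, 0, 0, 0], [-0.1, 2.5, -4, 0, 0, 0, 0], [-0.1, 2.5, -4, 0, 0, 0, 0], [-0.1, 2.5, -4, 0, 0, 0, 0], [-0.1, 2.3, -3.6, 0, 0, 0, 0], [-0.1, 0, 0, 0, 0, 0, 0], [-0.1, 0, 0, 0, 0, 0, 0], [-0.1, 0, 0, 0, 0, 0, 0]]], "force": 30}}

```text
time: 40.8
tool_pos: [0.5692, 0.0737, 0.2438]
tool_rot: [0.0, 1.0, -0.007, -0.0]
force: [-0.3, -0.3, -0.1]
opening: 0.0505
gripper_force: 0.0
```

```bash
python3 - <<'E'
from h import *
s=manip.observe();p,d=manip.snapshot("wrist");c=cam("wrist",s);P=cloud(d,c);Z=P[...,2]
hsv=cv2.cvtColor(p,cv2.COLOR_BGR2HSV)
m=(Z>.13)&(Z<.165)&(hsv[...,2]<90)
for b in blobs(m,c,.15,200):print(*b[:6],np.nanmedian(Z[b[6]]).round(4))
print(s["tool_pos"],s["tool_rot"])
E
```

```text
[282. 201.] 2698 [579.   75.5] [573.8  75.7] [ 17.4 110.5] 88.7 0.1545
[0.56915013 0.07374739 0.24380898] [ 4.97154057e-04  9.99977000e-01 -6.76276564e-03 -1.31523007e-04]
```

Emit:
{"method": "drive_tool", "body": {"increments": [[[-0.1, 0.2, -0.1, 2, 0, 0, 0], [-0.1, 0, 0, 3, 0, 0, 0], [-0.1, 0, 0, 2.5, 0, 0, 0], [-0.1, 0, 0, 2, 0, 0, 0], [-0.1, 0, 0, 1, 0, 0, 0], [-0.1, 0, 0, 0, 0, 0, 0], [-0.1, 0, 0, 0, 0, 0, 0]]]}}

```text
time: 41.55
tool_pos: [0.5721, 0.0756, 0.1395]
tool_rot: [0.0, 1.0, -0.007, 0.001]
force: [0.3, 0.6, -0.8]
opening: 0.0508
gripper_force: 0.0
```

Emit:
{"method": "drive_tool", "body": {"increments": [[[0.3, 0, 0, 0, 0, 0, 0], [0.5, 0, 0, 0, 0, 0, 0], [1, 0, 0, 0, 0, 0, 0], [1, 0, 0, 0, 0, 0, 0], [1, 0, 0, 0, 0, 0, 0], [1, 0, 0, 0, 0, 0, 0]]]}}

```text
time: 42.15
tool_pos: [0.5717, 0.0748, 0.1386]
tool_rot: [0.001, 1.0, -0.007, -0.0]
force: [0.0, -4.0, 1.1]
opening: 0.0169
gripper_force: 30.0
```

Emit:
{"method": "drive_tool", "body": {"increments": [[[1, 0, 0, -0.7, 0, 0, 0], [1, 0, 0, -1, 0, 0, 0], [1, 0, 0, -1, 0, 0, 0], [1, 0, 0, -1, 0, 0, 0], [1, 0, 0, -1, 0, 0, 0], [1, 0, 0, -1, 0, 0, 0], [1, 0, 0, -1, 0, 0, 0], [1, 0, 0, -0.6, 0, 0, 0], [1, 0, 0, 0, 0, 0, 0], [1, 0, 0, 0, 0, 0, 0]]]}}

```text
time: 43.15
tool_pos: [0.5717, 0.0748, 0.2118]
tool_rot: [0.001, 1.0, -0.007, -0.0]
force: [2.2, -3.8, -1.0]
opening: 0.0167
gripper_force: 30.0
```

Emit:
{"method": "drive_tool", "body": {"increments": [[[1, 0, 0, -0.2, 0, 0, 0], [1, 0, 0, -0.2, 0, 0, 0], [1, 0, 0, 0, 0, 0, 0]]]}}

```text
time: 43.45
tool_pos: [0.5715, 0.0748, 0.2123]
tool_rot: [-0.0, 1.0, -0.007, -0.001]
force: [9.6, -2.0, -23.1]
opening: 0.0173
gripper_force: 30.0
```

Emit:
{"method": "drive_tool", "body": {"increments": [[[1, 0, 0, 0.3, 0, 0, 0], [1, 0, 0, 0.1, 0, 0, 0], [1, 0, 0, 0, 0, 0, 0], [1, 0, 0, 0, 0, 0, 0]]]}}

```text
time: 43.85
tool_pos: [0.5717, 0.0748, 0.2115]
tool_rot: [0.001, 1.0, -0.007, -0.0]
force: [2.7, -5.0, -3.2]
opening: 0.0172
gripper_force: 30.0
```

```bash
python3 - <<'E'
from h import *
s=manip.observe();print(s["tool_pos"],s["force"])
p,d=manip.snapshot("side");cv2.imwrite("pics/s2.png",cv2.resize(p[100:300,220:400],None,fx=3,fy=3,interpolation=cv2.INTER_CUBIC))
E
```

```text
[0.5717039  0.07483829 0.21147867] [ 2.68444779 -4.99605547 -3.1644192 ]
```

View pics/s2.png

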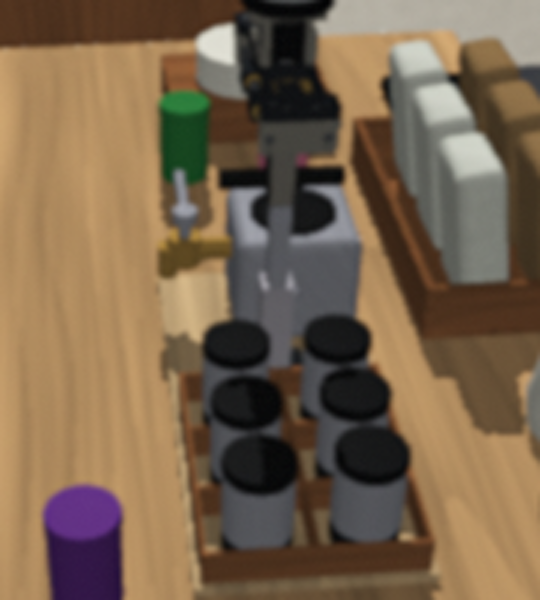

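The handle is up (grip at crop (282,177)) and all six cups stand in place. I'll push down gently to test the lock.

Emit:
{"method": "drive_tool", "body": {"increments": [[[1, 0, 0, 0.2, 0, 0, 0], [1, 0, 0, 0.2, 0, 0, 0], [1, 0, 0, 0.2, 0, 0, 0], [1, 0, 0, 0, 0, 0, 0]]]}}

```text
time: 44.3
tool_pos: [0.5718, 0.0748, 0.2077]
tool_rot: [0.001, 1.0, -0.007, 0.0]
force: [-3.1, -7.1, 9.9]
opening: 0.0171
gripper_force: 30.0
```

Emit:
{"method": "drive_tool", "body": {"increments": [[[1, 0, 0, 0.1, 0, 0, 0], [1, 0, 0, 0.1, 0, 0, 0], [1, 0, 0, 0, 0, 0, 0]]]}}

```text
time: 44.6
tool_pos: [0.5719, 0.0748, 0.2074]
tool_rot: [0.002, 1.0, -0.007, 0.001]
force: [-7.2, -7.5, 21.0]
opening: 0.0175
gripper_force: 30.0
```

It holds firm at 21 N, so it is locked. Relax, release and retreat.

Emit:
{"method": "drive_tool", "body": {"increments": [[[1, 0, 0, -0.3, 0, 0, 0], [1, 0, 0, 0, 0, 0, 0], [0.3, 0, 0, 0, 0, 0, 0], [-0.1, 0, 0, 0, 0, 0, 0], [-0.1, 0, 0, 0, 0, 0, 0], [-0.1, 0, 0, 0, 0, 0, 0], [-0.1, 0, 0, -1, 0, 0, 0], [-0.1, 0, 0, -3, 0, 0, 0], [-0.1, 0, 0, -4, 0, 0, 0], [-0.1, 0, 0, -4, 0, 0, 0]]]}}

```text
time: 45.6
tool_pos: [0.5713, 0.0764, 0.3284]
tool_rot: [-0.0, 1.0, -0.006, -0.0]
force: [0.2, -0.5, 0.2]
opening: 0.0508
gripper_force: 0.0
```

Emit:
{"method": "drive_tool", "body": {"increments": [[[-0.1, -3, 0, 0, 0, 0, 0], [-0.1, -4, 0, 0, 0, 0, 0], [-0.1, -4, 0, 0, 0, 0, 0], [-0.1, -3, 0, 0, 0, 0, 0], [-0.1, 0, 0, 0, 0, 0, 0], [-0.1, 0, 0, 0, 0, 0, 0], [-0.1, 0, 0, 0, 0, 0, 0]]]}}

```text
time: 46.3
tool_pos: [0.4327, 0.078, 0.3271]
tool_rot: [-0.0, 1.0, -0.007, 0.001]
force: [-0.1, 0.2, -0.1]
opening: 0.0507
gripper_force: 0.0
```

```bash
python3 cups.py; python3 - <<'E'
from h import *
for n,z0 in(("top",.222),("side",.222)):
    p,d=manip.snapshot(n);c=cam(n);P=cloud(d,c)
    m=(abs(P[...,0]-.571)<.06)&(abs(P[...,1]-.074)<.02)&(P[...,2]>.13)&(P[...,2]<.27)
    print(n,m.sum(),np.nanpercentile(P[m][:,2],[50,90,98]) if m.any() else None)
    cv2.imwrite(f"pics/end_{n}.png",p[80:300,180:400] if n=="top" else cv2.resize(p[100:300,220:400],None,fx=3,fy=3))
    # tap lever
    if n=="top":
        t=(abs(P[...,2]-.127)<.008)&(P[...,0]<.53)&(P[...,0]>.4)&(P[...,1]>.17)&(P[...,1]<.29)
        q=P[t][:,:2]*1000;print("lever",cv2.minAreaRect(q.astype(np.float32)),[q[abs(q[:,1]-y)<6][:,0].mean().round(1) for y in(200,215,230,245,255)])
E
```

```text
0.103 221 [615.9  -7.6] [57.2 39. ] z 0.102 dx dy cm [-8.56 18.32]
0.103 328 [613.2 -75.1] [55.5 56.4] z 0.102 dx dy cm [-15.31  18.05]
0.103 315 [ 611.7 -149.1] [55.8 56.9] z 0.102 dx dy cm [-22.71  17.9 ]
0.103 353 [524.1 -76.1] [56.4 57.6] z 0.102 dx dy cm [-15.41   9.14]
0.103 342 [ 524.1 -151.5] [55.5 57.6] z 0.102 dx dy cm [-22.95   9.14]
46.3 [0.4327 0.078  0.3271] [-3.0e-04  1.0e+00 -6.7e-03  5.0e-04] 0.05067548965790748
top 3 [0.22044804 0.22069582 0.22074538]
lever ((499.7900695800781, 242.5419464111328), (32.37760925292969, 10.170589447021484), 88.2159194946289) [np.float64(nan), np.float64(nan), np.float64(499.2), np.float64(499.8), np.float64(499.4)]
side 502 [0.21596352 0.22661312 0.22835975]<stdin>:10: RuntimeWarning: Mean of empty slice.
  ret = ret.dtype.type(ret / rcount)
```

View pics/end_side.png

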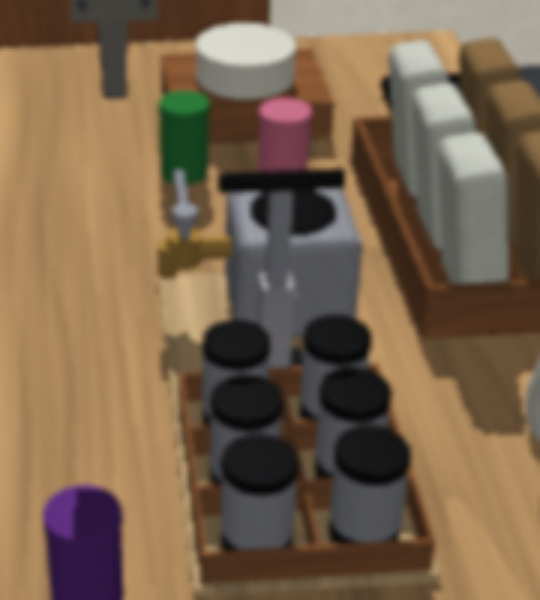

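The handle stays up by itself, with the grip top at about 0.227 m (0.152 + 0.075). The tap is shut, all six cups are in, and the arm is clear.

```bash
python3 -c "
from station import manip
print(manip.close_job())"
```

```text
the job is handed in; nothing more can be done
None
```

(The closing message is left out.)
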